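# Seat the drive bar in the gearbox socket and clamp it

### The job

Take the black-handled square steel drive bar from its blue rest and slide it, steel end first, into the square socket of the gearbox until you feel it come up against the stop hidden inside; the stop sits at a different depth each time. Seat it fully home but gently, never ramming the stop or the gearbox (press with less than 30 N). Then let go and swing the red-knobbed clamp lever all the way over, away from the socket mouth, leaving the bar fully home and the other things on the bench where they are.

Things in the scene. Friction and masses are not known exactly. Their poses are not given: they have to be found in the camera images.
- bar: Drive bar, about 0.16 kg. Origin on its axis in the grip of its black handle (22 x 22 mm, x -40 to 14 mm); x axis along the bar to the steel end. Orange guard plate 40 mm wide, 32 mm high at x = 14 to 20 mm: fingers at the origin soon bear on it when pushing. Steel shank 14 x 14 mm, x 20 to 130 mm, last 5 mm reduced to 11 x 11. Lies level on the rest at the start, axis 30 mm above the bench.
- bar_tip (a point): Centre of the end face of the bar's steel shank, 130 mm from the bar's origin along the bar's x.
- bar_rest: Blue rest fixed to the bench, base 160 x 50 x 6 mm (x -45 to 115 mm); origin on the bench below the bar's origin (to about 3 mm), x axis along the bar as it lies. Saddles under the shank at x = 29 and 104 mm (tops 23 mm above the bench, side lips 4 mm higher). Beside the handle fingers have room down to the base plate.
- gearbox: Grey gearbox with a black motor behind, fixed to the bench. Origin on the bench directly below the start of the straight socket; x axis points level into the socket, z up. Housing x 0 to 100 mm, 70 mm wide, 78 mm high, on a base plate 90 mm wide and 8 mm high; motor to x = 230 mm, up to 106 mm high.
- socket_mouth (a point): Centre of the start of the straight socket, 52 mm above the bench; x axis into the socket. Socket 16 x 16 mm, level, sides upright, blind. A funnel before it narrows from 28 mm (at x = -8 mm) to 16 mm (x = 0). The rigid hidden stop lies 45 to 82 mm deep along x; where is only to be felt.
- clamp (a joint): Clamp lever on top of the gearbox, rad: hinge across the gearbox at x = 75 mm, 93 mm above the bench. 0 = open, leaning 0.5 rad from upright towards the socket mouth; 1.0 = fully over, leaning 0.5 rad away from the mouth. It starts between 0 and 0.25, moves stiffly with friction (about 2 N at the knob) and stays where it is left.
- clamp_knob (a point): Centre of the red ball, 24 mm across, at the end of the clamp lever, 65 mm from the hinge axis.
- oil_bottle: red closed threadlock bottle, 36 mm across, 90 mm tall, standing; a bystander
- collar: steel shaft collar, 60 mm across, 18 mm high; a bystander
- wrench: steel wrench lying flat; a bystander
- screwdriver: screwdriver lying flat; a bystander
- bolt: steel bolt standing on its head, 40 mm tall; a bystander
- nut_tray: small open blue tray, 90 x 120 x 30 mm; a bystander
Things that resemble listed ones, but are neither listed nor needed, are in the scene too. What is meant by the bar is not pink or turquoise, and is the larger of those in its own colour.

How it is judged:
On the way, in this order (a step that is already met when the one before it is completed fails the run):
1. the bar's steel end is in the straight part of the socket, the clamp lever still open (x of bar_tip in the frame of gearbox above 0.012 m and y of bar_tip in the frame of gearbox between -0.004 and 0.004 m and z of bar_tip in the frame of gearbox between 0.048 and 0.056 m and angle between the x axis of bar and the x axis of gearbox, either way round below 0.1 rad and value of joint clamp below 0.4 rad), for 0.05 s.
2. the bar is home against the hidden stop (within 2 mm) while the clamp lever is still open (x of bar_tip in the frame of stop between -0.002 and 0.002 m and y of bar_tip in the frame of gearbox between -0.004 and 0.004 m and z of bar_tip in the frame of gearbox between 0.048 and 0.056 m and angle between the x axis of bar and the x axis of gearbox, either way round below 0.1 rad and value of joint clamp below 0.4 rad), for 0.2 s.
At the end, for the whole second after the job is handed in: The bar's end is within 2 mm of the hidden stop, its axis within 4 mm and 0.1 rad of the socket's, the bar is at rest, and the clamp lever is over (above 0.9 of 1.0 rad) (x of bar_tip in the frame of stop between -0.002 and 0.002 m and y of bar_tip in the frame of gearbox between -0.004 and 0.004 m and z of bar_tip in the frame of gearbox between 0.048 and 0.056 m and angle between the x axis of bar and the x axis of gearbox, either way round below 0.1 rad and value of joint clamp above 0.9 rad and linear speed of bar below 0.01 m/s); the robot touches nothing.
It fails at once if the bar is pressed against the hidden stop with more than 30 N, or jammed against the gearbox with more than 40 N (contact force between bar and stop above 30 N or contact force between bar and gearbox above 40 N).
It fails at once if a bystander is pushed more than 30 mm from its place (distance of any of oil_bottle, collar, wrench, screwdriver, bolt, nut_tray from where it was at the start of the episode above 0.03 m).
It also fails if it takes over 67 s, if anything falls off the work surface, if the arm or the gripper's body presses on something with over 40 N, if the wrist force passes 120 N, or if a joint passes its speed limit or range.

### The arm

A 7-joint arm with a two-finger parallel gripper is mounted at the origin on the work surface. World frame = base frame: x ahead of the robot, y to its left, z up, the work surface at z = 0. Lengths are in m, angles in rad, forces in N, time in s.
With the tool pointing down it reaches from about 0.4 to 0.85 m from the base axis. Payload 4.5 kg.
Tool frame: the origin (TCP) lies midway between the tips of the shut fingers; the grasp point (between the pads) lies 19 mm behind it; z points along the fingers, y is the line along which they close (so a half turn about z gives the same grasp; the last joint's range is limited). The gripper opens to 88 mm and grips with 3 to 60 N. Pads are 18 mm wide; open, the fingers measure 123 mm over their backs; the gripper's body (75 mm by 187 mm) begins 45 mm behind the grasp point.
Start: joints at [-1.164, 0.689, -0.195, 1.565, 0.157, 0.902, -0.215], TCP at [0.228, 0.582, 0.239] pointing down, gripper open.
Joint ranges: [-3.01, 3.01], [-0.46, 2.08], [-1.47, 1.51], [0.13, 2.56], [-1, 4.14], [0.04, 2.09], [-2.66, 2.66]. Speed limits (rad/s): [2.57, 2.57, 3.14, 3.14, 3.14, 3.14, 3.14].

### API

Orientations are given as a unit quaternion [x, y, z, w].
In Python, from plant import r gives the robot as it stands.
- The arm moves only by the tool carry_out, never from a script. Its argument "plan" is a list of rows, each an object with "rot": the turn, a rotation vector about the tool's x, y, z in rad, a list of three; "xyz": the shift along the tool's x, y, z in m, a list of three; "grip": the closure in counts, from 0 (fully open) to 255 (shut). In form: [{"rot": [wx, wy, wz], "xyz": [dx, dy, dz], "grip": grip}, ...]. A call has 1 to 8 rows; each row is the pose to reach, as a shift and turn from the pose commanded when the call began, along the tool's axes at that moment; what a row does not reach only later rows make up. A row lasts 1/12 s, in which the tool goes at most 41.7 mm and 7.16 degrees, less where a joint would pass 70% of its speed; a pose out of reach is approached as far as the arm can. A call with a gripper value outside its range is refused whole. The fingers move at their own pace and stop on an object; "squeeze" is the grip in N (left out, the last holds). Time passes only in rows, so rows that repeat a pose let the fingers close. It gives the time, the measured TCP pose, the force, the opening and the grip force at its end, in the units of the state.
- r.get_state(): the state, without advancing time (a new reading comes with each control period).
- r.snapshot(name): name is "scene" or "top" or "wrist"; returns the picture (420x560x3 uint8, red, green, blue); there is no depth.
- r.camera_params(name): a dict with "fx", "fy", "cx", "cy" (pixels), "position" and "attitude" of the camera in the world; the wrist camera has in their place "hand_eye" (4x4, takes a point from camera to tool coordinates, whose origin is the TCP and whose axes are the flange's). Camera axes: x right, y down, z forward; pixel columns grow to the right and rows downward; lengths in m; the calibration is good to about 2 mm. The wrist camera is an equidistant fisheye: a pixel r from the principal point sees the ray r / f radians off the axis. A picture is of the moment at which its call begins: read the wrist's pose just before it. camera_params takes no time and is no camera call.
- r.finish_job(): hands the job in; it is judged then, once.
The state is a dict: "clock": time; "q": joint angles; "qd": joint speeds; "joint_torque": joint torques, N m; "tool_pos": TCP position; "eef_rot": TCP orientation; "contact_force": force on the tool from outside, world axes, zero at the start; "moment": the same for the moment, N m; "opening": opening from 0.0 (shut) to 1.0 (fully open); "finger_force": force on a finger pad.
Only numpy, scipy, OpenCV 4.12 (cv2) and the standard library are available. Lean on these libraries where they do the work, as an engineer would, in place of code of your own. Each camera call takes 0.05 s, during which the arm holds its last target. There are 200 camera calls.

## Working session

There is one attempt and no reset: what is moved stays moved. The work goes in short steps, Python scripts to look and compute and a tool call to move; the robot and the scene stay as the last step left them, time stands still between calls to the robot, and variables do not carry over. Pictures are saved under pics/ and viewed, at most 10 in all, crops included, and the job is handed in when it is done.

Besides the shell and the picture viewer there is one more tool, called after "Call:" as name(argument=value, ...), one argument or row to a line, values as JSON. carry_out: Moves the arm, as the interface text tells. Its arguments: {"type":"object","properties":{"plan":{"type":"array"},"squeeze":{"type":"number"}},"required":["plan"]}

```bash
mkdir -p pics; ls; python3 - <<'E'
from plant import r
import cv2,numpy as np
s=r.get_state();print({k:np.round(v,3).tolist() for k,v in s.items()})
for n in("scene","top","wrist"):
    p=r.camera_params(n);print(n,{k:np.round(v,4).tolist() for k,v in p.items()})
for n in("scene","top"):
    cv2.imwrite(f"pics/{n}0.png",cv2.cvtColor(r.snapshot(n),cv2.COLOR_RGB2BGR))
E
```

```text
pics
{'clock': 0.0, 'q': [-1.164, 0.69, -0.194, 1.566, 0.157, 0.902, -0.215], 'qd': [0.001, 0.001, 0.001, 0.001, 0.002, -0.001, 0.0], 'joint_torque': [-0.001, -52.755, -1.267, -15.343, -0.053, 0.006, 0.0], 'tool_pos': [0.227, 0.581, 0.238], 'eef_rot': [0.185, 0.983, -0.001, -0.0], 'contact_force': [0.096, 0.517, 0.209], 'moment': [0.04, -0.024, 0.004], 'finger_force': 0.0, 'opening': 1.001}
scene {'fx': 457.9769, 'fy': 457.9769, 'cx': 274.6618, 'cy': 207.947, 'position': [1.172, -0.4108, 0.9792], 'attitude': [0.8379, 0.3759, -0.1696, -0.3577]}
top {'fx': 404.6357, 'fy': 404.6357, 'cx': 291.6996, 'cy': 210.1293, 'position': [0.3094, 0.1744, 1.0545], 'attitude': [-0.6958, 0.712, -0.0711, 0.0625]}
wrist {'fx': 325.1923, 'fy': 325.1923, 'cx': 282.0668, 'cy': 206.1483, 'hand_eye': [[0.0007, -0.9481, -0.318, 0.0821], [1.0, 0.0009, -0.0006, -0.0016], [0.0009, -0.318, 0.9481, -0.1452], [0.0, 0.0, 0.0, 1.0]]}
```

View pics/scene0.png

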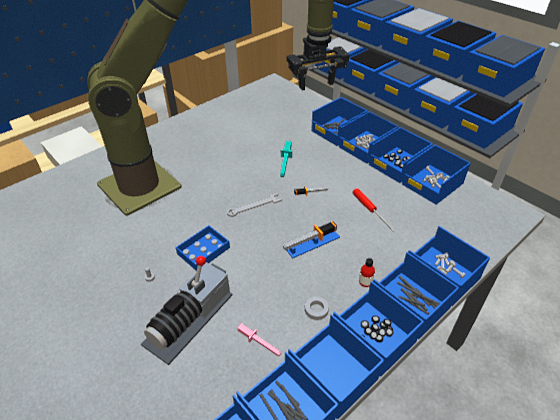

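View pics/top0.png

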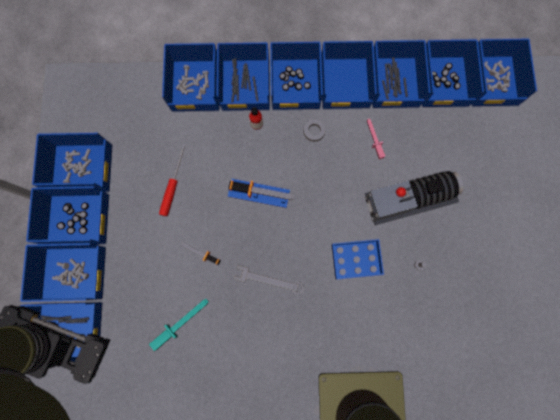

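The scene view shows the bar on its blue rest near (315,238), the gearbox near (200,300) with its mouth facing the rest, and the knob at (200,260). The top view shows the handle at (240,187), shank end at (292,197), gearbox mouth at about (370,205) and knob at (401,192).

```bash
cat > h.py <<'E'
from plant import r
import cv2,numpy as np
from scipy.spatial.transform import Rotation as R
def cam(n,pose=None):
    p=r.camera_params(n)
    if n=="wrist":
        s=pose or r.get_state();T=np.eye(4);T[:3,:3]=R.from_quat(s["eef_rot"]).as_matrix();T[:3,3]=s["tool_pos"]
        T=T@np.array(p["hand_eye"]);return p,T[:3,3],T[:3,:3]
    return p,np.array(p["position"]),R.from_quat(p["attitude"]).as_matrix()
def ray(c,uv,fish=False):
    p,o,M=c;x=(uv[0]-p["cx"])/p["fx"];y=(uv[1]-p["cy"])/p["fy"]
    if fish:
        t=np.hypot(x,y);k=np.sin(t)/max(t,1e-9);d=np.array([x*k,y*k,np.cos(t)])
    else: d=np.array([x,y,1.])
    return o,M@d
def onz(c,uv,z,fish=False):
    o,d=ray(c,uv,fish);return o+d*(z-o[2])/d[2]
def proj(c,P,fish=False):
    p,o,M=c;v=M.T@(np.array(P)-o)
    if fish:
        h=np.hypot(v[0],v[1]);t=np.arctan2(h,v[2]);x,y=v[:2]/max(h,1e-9)*t
    else:x,y=v[:2]/v[2]
    return np.array([p["cx"]+p["fx"]*x,p["cy"]+p["fy"]*y])
def blobs(img,lo,hi,amin=20):
    m=cv2.inRange(cv2.cvtColor(img,cv2.COLOR_RGB2HSV),np.array(lo),np.array(hi))
    n,_,st,ce=cv2.connectedComponentsWithStats(m)
    return m,[(st[i,4],ce[i].round(1).tolist(),st[i,:4].tolist()) for i in range(1,n) if st[i,4]>=amin]
def undist(img,pose,half=420):
    pass
def save(n,img):cv2.imwrite(f"pics/{n}.png",cv2.cvtColor(img,cv2.COLOR_RGB2BGR))
def get(n):
    s=r.get_state();return cam(n,s),r.snapshot(n),s
E
python3 - <<'E'
from h import *
c=cam("top");I=cv2.cvtColor(cv2.imread("pics/top0.png"),cv2.COLOR_BGR2RGB)
print("base px",proj(c,[0,0,0]))
for nm,lo,hi in(("red",(0,180,120),(6,255,255)),("orange",(8,150,150),(22,255,255)),("blue",(105,150,80),(120,255,255))):
    for b in blobs(I,lo,hi,8)[1]:print(nm,b, onz(c,b[1],0.03).round(3))
for nm,uv,z in(("handle",(240,187),.03),("tip",(292,197),.03),("mouthtop",(370,205),.078),("knob",(401,192),.15)):print(nm,onz(c,uv,z).round(3))
crop=cv2.resize(I[160:240,215:475],None,fx=3,fy=3,interpolation=cv2.INTER_CUBIC);save("c1",crop)
E
```

```text
base px [362.4513056  415.98658778]
red (np.int32(51), [254.1, 117.9], [250, 114, 10, 8]) [0.761 0.255 0.03 ]
red (np.int32(260), [167.6, 197.1], [160, 180, 16, 35]) [0.547 0.48  0.03 ]
red (np.int32(52), [400.8, 191.7], [397, 188, 8, 8]) [ 0.548 -0.126  0.03 ]
orange (np.int32(25), [249.8, 187.9], [248, 182, 5, 13]) [0.567 0.267 0.03 ]
blue (np.int32(7585), [381.9, 75.7], [271, 39, 265, 65]) [ 0.878 -0.098  0.03 ]
blue (np.int32(2895), [220.2, 78.3], [163, 43, 106, 63]) [0.878 0.347 0.03 ]
blue (np.int32(877), [406.9, 80.2], [388, 57, 37, 45]) [ 0.863 -0.167  0.03 ]
blue (np.int32(423), [226.8, 81.9], [220, 60, 13, 45]) [0.867 0.329 0.03 ]
blue (np.int32(10), [497.5, 68.5], [496, 67, 4, 4]) [ 0.893 -0.422  0.03 ]
blue (np.int32(8), [502.6, 74.6], [500, 73, 6, 4]) [ 0.875 -0.434  0.03 ]
blue (np.int32(6505), [70.3, 222.5], [21, 133, 85, 168]) [0.486 0.725 0.03 ]
blue (np.int32(27), [240.9, 181.6], [234, 180, 15, 4]) [0.584 0.29  0.03 ]
blue (np.int32(79), [270.9, 187.6], [255, 184, 34, 8]) [0.566 0.212 0.03 ]
blue (np.int32(374), [259.2, 198.1], [229, 190, 58, 17]) [0.539 0.243 0.03 ]
blue (np.int32(1129), [357.3, 258.8], [332, 240, 51, 38]) [ 0.377 -0.003  0.03 ]
blue (np.int32(1075), [70.5, 314.8], [24, 303, 71, 32]) [0.257 0.706 0.03 ]
blue (np.int32(50), [75.3, 352.3], [72, 347, 8, 11]) [0.169 0.688 0.03 ]
handle [0.57  0.293 0.03 ]
tip [0.54  0.158 0.03 ]
mouthtop [ 0.505 -0.033  0.078]
knob [ 0.519 -0.091  0.15 ]
```

View pics/c1.png

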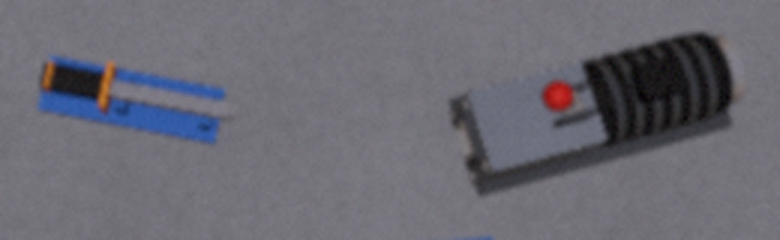

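The crop shows the bar lying level on its rest, with its guard at crop (108,85) and tip near (235,108). The gearbox mouth end is near crop (465,140), and its axis is tilted about 14° up to the right. Next I go above the bar for a close look with the wrist camera.

```bash
cat >> h.py <<'E'
def go(pos,heading,s=None):
    """shift/turn in tool axes to reach a down-pointing pose with tool x at heading (deg)"""
    s=s or r.get_state();R0=R.from_quat(s["eef_rot"]);a=np.radians(heading)
    X=np.array([np.cos(a),np.sin(a),0]);Z=np.array([0,0,-1.]);Rt=R.from_matrix(np.c_[X,np.cross(Z,X),Z])
    d=R0.inv().apply(np.array(pos)-s["tool_pos"]);w=(R0.inv()*Rt).as_rotvec()
    print("xyz",d.round(4).tolist(),"rot",w.round(4).tolist(),"n",np.linalg.norm(d)/.0417,np.degrees(np.linalg.norm(w))/7.16)
E
python3 -c "
from h import *
go([.565,.28,.2],77.5)"
```

```text
xyz [-0.4241, -0.1579, 0.0383] rot [-0.0012, 0.0012, 1.4162] n 10.891787456509268 11.332793679991333
```

Call:
carry_out(
  plan=[
    {"rot":[0,0,0.8],"xyz":[-0.24,-0.09,0.02],"grip":0},
    {"rot":[0,0,0.8],"xyz":[-0.24,-0.09,0.02],"grip":0},
    {"rot":[0,0,0.8],"xyz":[-0.24,-0.09,0.02],"grip":0},
    {"rot":[0,0,0.8],"xyz":[-0.24,-0.09,0.02],"grip":0},
    {"rot":[0,0,0.8],"xyz":[-0.24,-0.09,0.02],"grip":0},
    {"rot":[0,0,0.8],"xyz":[-0.24,-0.09,0.02],"grip":0},
    {"rot":[0,0,0.8],"xyz":[-0.24,-0.09,0.02],"grip":0},
    {"rot":[0,0,0.8],"xyz":[-0.24,-0.09,0.02],"grip":0},
  ],
)

```text
clock: 0.77
tool_pos: [0.4217, 0.4068, 0.2182]
eef_rot: [0.557, 0.831, -0.001, 0.001]
contact_force: [-0.4, 0.4, -0.2]
opening: 1.001
finger_force: 0.0
```

```bash
python3 -c "
from h import *
s=r.get_state();print(s['tool_pos'],s['q'])
go([.565,.28,.2],77.5)"
```

```text
[0.42166669 0.40682983 0.21820864] [-0.85439107  0.65922926  0.01114492  1.71505621 -0.00538209  0.76877268
 -0.45238358]
xyz [-0.1717, 0.0845, 0.0188] rot [0.0011, 0.0033, 0.6075] n 4.610420101449286 4.861315158404241
```

Call:
carry_out(
  plan=[
    {"rot":[0,0,0.607],"xyz":[-0.172,0.0845,0.019],"grip":0},
    {"rot":[0,0,0.607],"xyz":[-0.172,0.0845,0.019],"grip":0},
    {"rot":[0,0,0.607],"xyz":[-0.172,0.0845,0.019],"grip":0},
    {"rot":[0,0,0.607],"xyz":[-0.172,0.0845,0.019],"grip":0},
    {"rot":[0,0,0.607],"xyz":[-0.172,0.0845,0.019],"grip":0},
    {"rot":[0,0,0.607],"xyz":[-0.172,0.0845,0.019],"grip":0},
    {"rot":[0,0,0.607],"xyz":[-0.172,0.0845,0.019],"grip":0},
    {"rot":[0,0,0.607],"xyz":[-0.172,0.0845,0.019],"grip":0},
  ],
)

```text
clock: 1.43
tool_pos: [0.561, 0.2879, 0.1993]
eef_rot: [0.775, 0.632, -0.0, -0.001]
contact_force: [0.4, 0.1, -0.3]
opening: 0.999
finger_force: 0.0
```

```bash
python3 - <<'E'
from h import *
c,I,s=get("wrist");print(s["tool_pos"],s["qd"].__abs__().max())
save("w1",I)
np.save("w1.npy",I);np.save("w1p.npy",np.r_[s["tool_pos"],s["eef_rot"]])
for b in blobs(I,(8,150,130),(22,255,255),15)[1]:print(b,onz(c,b[1],.03,True).round(4))
print(proj(c,[.571,.284,.03],True))
E
```

```text
[0.56096959 0.28794796 0.19930681] 0.015924972563812444
(np.int32(44), [118.9, 133.9], [109, 131, 19, 7]) [0.4044 0.377  0.03  ]
(np.int32(79), [292.6, 158.5], [283, 157, 20, 4]) [0.5762 0.3103 0.03  ]
(np.int32(226), [291.4, 209.2], [273, 205, 38, 8]) [0.5649 0.259  0.03  ]
[292.54811718 184.88622135]
```

View pics/w1.png

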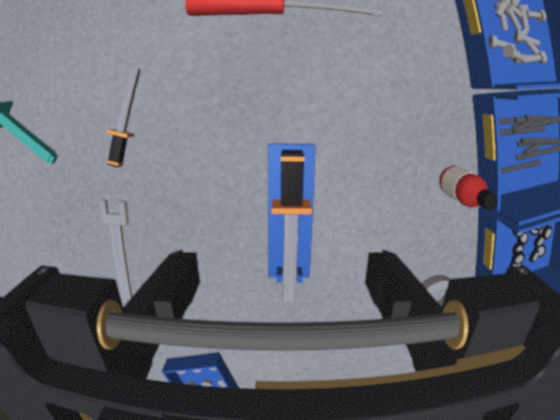

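The wrist view shows the handle from (292,152) to (292,205), the guard at (291,209) and the steel end at (290,300) on the rest. The fingers are at the bottom, and the screwdriver look-alike is at left.

```bash
python3 - <<'E'
from h import *
v=np.load("w1p.npy");c=cam("wrist",{"tool_pos":v[:3],"eef_rot":v[3:]});I=np.load("w1.npy")
# shank edges: gray bright rows
G=I[:,:,:].astype(int)
for row in(225,245,262,295):
    x=G[row,272:312];print(row,[tuple(p) for p in x[8:28:2]])
print(np.where(np.abs(np.diff(G[285:312,290].sum(1)))>25)[0]+285, G[292:312,290].sum(1))
P=[onz(c,(292.6,158.5),.041,True),onz(c,(291.4,210.),.046,True),onz(c,(290,300),.037,True)]
for p in P:print(p.round(4))
d=P[2]-P[0];print(np.degrees(np.arctan2(d[1],d[0])),np.linalg.norm(P[2]-P[1]),np.linalg.norm(d[:2]))
ct=cam("top");print(onz(ct,(249.8,187.9),.044).round(4))
E
```

```text
225 [(np.int64(65), np.int64(111), np.int64(194)), (np.int64(69), np.int64(110), np.int64(191)), (np.int64(126), np.int64(136), np.int64(172)), (np.int64(162), np.int64(163), np.int64(174)), (np.int64(158), np.int64(159), np.int64(170)), (np.int64(155), np.int64(156), np.int64(168)), (np.int64(154), np.int64(154), np.int64(168)), (np.int64(150), np.int64(152), np.int64(163)), (np.int64(152), np.int64(156), np.int64(169)), (np.int64(94), np.int64(116), np.int64(174))]
245 [(np.int64(64), np.int64(107), np.int64(191)), (np.int64(72), np.int64(109), np.int64(186)), (np.int64(133), np.int64(140), np.int64(165)), (np.int64(157), np.int64(160), np.int64(172)), (np.int64(155), np.int64(155), np.int64(167)), (np.int64(158), np.int64(158), np.int64(170)), (np.int64(157), np.int64(158), np.int64(167)), (np.int64(151), np.int64(155), np.int64(164)), (np.int64(138), np.int64(141), np.int64(165)), (np.int64(80), np.int64(113), np.int64(189))]
262 [(np.int64(65), np.int64(105), np.int64(190)), (np.int64(79), np.int64(109), np.int64(184)), (np.int64(145), np.int64(147), np.int64(166)), (np.int64(15
[... 326 characters left out ...]
nt64(142), np.int64(143), np.int64(154)), (np.int64(135), np.int64(138), np.int64(146)), (np.int64(155), np.int64(155), np.int64(167)), (np.int64(158), np.int64(159), np.int64(170)), (np.int64(156), np.int64(159), np.int64(167)), (np.int64(160), np.int64(163), np.int64(173)), (np.int64(156), np.int64(158), np.int64(169)), (np.int64(147), np.int64(148), np.int64(159)), (np.int64(138), np.int64(141), np.int64(149)), (np.int64(141), np.int64(144), np.int64(152))]
[] [497 499 489 496 492 496 490 484 477 464 459 452 436 446 435 438 434 436
 427 427]
[0.5763 0.3122 0.041 ]
[0.5654 0.2637 0.046 ]
[0.5428 0.1542 0.037 ]
-101.9523601263022 0.11212005644628481 0.1615172257728144
[0.5633 0.2659 0.044 ]
```

```bash
python3 -c "
from h import *
go([.5686,.281,.07],78);go([.5686,.281,.012],78)"
```

```text
xyz [-0.0057, 0.0094, 0.1294] rot [-0.0024, -0.0016, 0.0063] n 3.1152250213927712 0.055989212396280665
xyz [-0.0058, 0.0096, 0.1874] rot [-0.0024, -0.0016, 0.0063] n 4.502884202384499 0.055989212396280665
```

Call:
carry_out(
  plan=[
    {"rot":[-0.002,-0.002,0.006],"xyz":[-0.006,0.0095,0.04],"grip":0},
    {"rot":[-0.002,-0.002,0.006],"xyz":[-0.006,0.0095,0.08],"grip":0},
    {"rot":[-0.002,-0.002,0.006],"xyz":[-0.006,0.0095,0.12],"grip":0},
    {"rot":[-0.002,-0.002,0.006],"xyz":[-0.006,0.0095,0.15],"grip":0},
    {"rot":[-0.002,-0.002,0.006],"xyz":[-0.006,0.0095,0.175],"grip":0},
    {"rot":[-0.002,-0.002,0.006],"xyz":[-0.006,0.0095,0.187],"grip":0},
    {"rot":[-0.002,-0.002,0.006],"xyz":[-0.006,0.0095,0.187],"grip":0},
    {"rot":[-0.002,-0.002,0.006],"xyz":[-0.006,0.0095,0.187],"grip":0},
  ],
)

```text
clock: 2.15
tool_pos: [0.5705, 0.2787, 0.0132]
eef_rot: [0.778, 0.628, 0.0, 0.001]
contact_force: [0.4, 0.6, 0.7]
opening: 1.003
finger_force: 0.0
```

Call:
carry_out(
  plan=[
    {"rot":[0,0,0],"xyz":[0,0,0],"grip":255},
    {"rot":[0,0,0],"xyz":[0,0,0],"grip":255},
    {"rot":[0,0,0],"xyz":[0,0,0],"grip":255},
    {"rot":[0,0,0],"xyz":[0,0,0],"grip":255},
    {"rot":[0,0,0],"xyz":[0,0,0],"grip":255},
    {"rot":[0,0,0],"xyz":[0,0,0],"grip":255},
    {"rot":[0,0,0],"xyz":[0,0,0],"grip":255},
    {"rot":[0,0,0],"xyz":[0,0,0],"grip":255},
  ],
  squeeze=30,
)

```text
clock: 2.82
tool_pos: [0.571, 0.2772, 0.0127]
eef_rot: [0.779, 0.627, -0.0, 0.001]
contact_force: [-0.6, -0.3, 0.4]
opening: 0.421
finger_force: 0.0
```

Call:
carry_out(
  plan=[
    {"rot":[0,0,0],"xyz":[0,0,0],"grip":255},
    {"rot":[0,0,0],"xyz":[0,0,0],"grip":255},
    {"rot":[0,0,0],"xyz":[0,0,0],"grip":255},
    {"rot":[0,0,0],"xyz":[0,0,0],"grip":255},
    {"rot":[0,0,0],"xyz":[0,0,0],"grip":255},
    {"rot":[0,0,0],"xyz":[0,0,0],"grip":255},
  ],
)

```text
clock: 3.32
tool_pos: [0.5705, 0.2774, 0.0126]
eef_rot: [0.779, 0.627, -0.0, 0.001]
contact_force: [-1.7, 0.5, 0.3]
opening: 0.251
finger_force: 29.8
```

Call:
carry_out(
  plan=[
    {"rot":[0,0,0],"xyz":[0,0,-0.01],"grip":255},
    {"rot":[0,0,0],"xyz":[0,0,-0.03],"grip":255},
    {"rot":[0,0,0],"xyz":[0,0,-0.06],"grip":255},
    {"rot":[0,0,0],"xyz":[0,0,-0.1],"grip":255},
    {"rot":[0,0,0],"xyz":[0,0,-0.14],"grip":255},
    {"rot":[0,0,0],"xyz":[0,0,-0.18],"grip":255},
    {"rot":[0,0,0],"xyz":[0,0,-0.22],"grip":255},
    {"rot":[0,0,0],"xyz":[0,0,-0.23],"grip":255},
  ],
)

```text
clock: 3.98
tool_pos: [0.5744, 0.2787, 0.2505]
eef_rot: [0.779, 0.627, 0.006, 0.003]
contact_force: [1.6, 0.4, -1.9]
opening: 0.248
finger_force: 29.8
```

```bash
python3 -c "
from h import *
s=r.get_state();print(s['tool_pos'],s['opening']*88,s['finger_force'],s['contact_force'])
go([.525,-.10,.25],104)"
```

```text
[0.57437204 0.27866925 0.25051794] 21.814625694582855 29.778906643109053 [ 1.57272875  0.37238593 -1.87116545]
xyz [-0.3805, 0.0329, -0.0013] rot [0.0135, -0.003, -0.4602] n 9.157666039695659 3.6838877721997485
```

Call:
carry_out(
  plan=[
    {"rot":[0.006,0,-0.05],"xyz":[-0.02,0.002,0],"grip":255},
    {"rot":[0.013,0,-0.1],"xyz":[-0.05,0.005,0],"grip":255},
    {"rot":[0.013,0,-0.16],"xyz":[-0.085,0.008,0],"grip":255},
    {"rot":[0.013,0,-0.22],"xyz":[-0.12,0.011,0],"grip":255},
    {"rot":[0.013,0,-0.28],"xyz":[-0.155,0.014,0],"grip":255},
    {"rot":[0.013,0,-0.34],"xyz":[-0.19,0.017,0],"grip":255},
    {"rot":[0.013,0,-0.4],"xyz":[-0.225,0.02,0],"grip":255},
    {"rot":[0.013,0,-0.46],"xyz":[-0.26,0.023,0],"grip":255},
  ],
)

```text
clock: 4.65
tool_pos: [0.537, 0.0169, 0.2434]
eef_rot: [0.614, 0.789, -0.005, -0.003]
contact_force: [0.9, 0.2, -1.7]
opening: 0.244
finger_force: 29.8
```

```bash
python3 -c "
from h import *
go([.525,-.10,.25],104)"
```

```text
xyz [-0.1104, -0.0404, -0.0061] rot [-0.0115, 0.0002, 0.0033] n 2.8220509156615003 0.09571161643468819
```

Call:
carry_out(
  plan=[
    {"rot":[-0.006,0,0],"xyz":[-0.03,-0.01,-0.003],"grip":255},
    {"rot":[-0.01,0,0],"xyz":[-0.06,-0.02,-0.006],"grip":255},
    {"rot":[-0.01,0,0],"xyz":[-0.085,-0.03,-0.006],"grip":255},
    {"rot":[-0.01,0,0],"xyz":[-0.1,-0.04,-0.006],"grip":255},
    {"rot":[-0.01,0,0],"xyz":[-0.1,-0.04,-0.006],"grip":255},
    {"rot":[-0.01,0,0],"xyz":[-0.1,-0.04,-0.006],"grip":255},
    {"rot":[-0.01,0,0],"xyz":[-0.1,-0.04,-0.006],"grip":255},
  ],
)

```text
clock: 5.23
tool_pos: [0.5234, -0.0865, 0.2497]
eef_rot: [0.615, 0.789, -0.0, -0.001]
contact_force: [-0.1, 0.3, -1.8]
opening: 0.249
finger_force: 29.8
```

```bash
python3 - <<'E'
from h import *
c,I,s=get("wrist");print(s["tool_pos"],s["eef_rot"],abs(s["qd"]).max())
save("w2",I);np.save("w2.npy",I);np.save("w2p.npy",np.r_[s["tool_pos"],s["eef_rot"]])
E
```

```text
[ 0.52342734 -0.08653645  0.24972973] [ 6.14894948e-01  7.88608652e-01 -7.55030429e-06 -7.72648470e-04] 0.01971211153402035
```

View pics/w2.png

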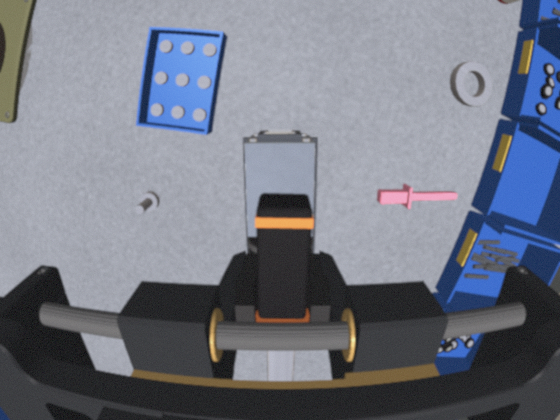

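The wrist view shows the gearbox top: front edge at row about 141, sides near columns 245 and 316, funnel lip at about (281,133). The held handle runs from (284,197) down between the fingers, straight.

```bash
python3 - <<'E'
from h import *
v=np.load("w2p.npy");c=cam("wrist",{"tool_pos":v[:3],"eef_rot":v[3:]});I=np.load("w2.npy")
H=cv2.cvtColor(I,cv2.COLOR_RGB2HSV);print(H[170,[230,260,300,330]],H[155,270],H[135,281])
g=cv2.cvtColor(I,cv2.COLOR_RGB2GRAY).astype(float);g=cv2.GaussianBlur(g,(3,3),0)
L=[];Rr=[];
for row in range(152,192,4):
    d=np.abs(np.gradient(g[row]));l=np.argmax(d[238:256])+238;q=np.argmax(d[305:324])+305
    L.append(onz(c,(l,row),.078,True));Rr.append(onz(c,(q,row),.078,True))
print([ (round(np.linalg.norm(a-b),4)) for a,b in zip(L,Rr)])
L=np.array(L);Rr=np.array(Rr)
for E in(L,Rr):
    vx,vy,x0,y0=cv2.fitLine(E[:,:2].astype(np.float32),cv2.DIST_HUBER,0,.01,.01).ravel();print(np.degrees(np.arctan2(vy,vx)),x0,y0, )
for col in(262,298,280):print(col,g[124:150,col].round().tolist())
E
```

```text
[[115  17 183]
 [109  35 183]
 [111  37 180]
 [112  21 180]] [109  36 179] [111  24 107]
[np.float64(0.074), np.float64(0.0742), np.float64(0.0744), np.float64(0.0746), np.float64(0.0718), np.float64(0.0741), np.float64(0.0743), np.float64(0.0745), np.float64(0.0718), np.float64(0.0751)]
-75.69773 0.48170397 -0.083801575
-76.14787 0.55334485 -0.06576845
262 [169.0, 169.0, 169.0, 169.0, 166.0, 155.0, 129.0, 98.0, 80.0, 79.0, 87.0, 95.0, 99.0, 99.0, 97.0, 96.0, 97.0, 105.0, 122.0, 142.0, 156.0, 161.0, 161.0, 162.0, 162.0, 163.0]
298 [164.0, 162.0, 162.0, 162.0, 160.0, 149.0, 122.0, 91.0, 72.0, 71.0, 83.0, 95.0, 99.0, 98.0, 97.0, 96.0, 97.0, 105.0, 123.0, 144.0, 156.0, 160.0, 162.0, 162.0, 162.0, 163.0]
280 [169.0, 169.0, 169.0, 168.0, 170.0, 175.0, 179.0, 178.0, 170.0, 151.0, 123.0, 104.0, 99.0, 98.0, 97.0, 97.0, 98.0, 107.0, 124.0, 143.0, 156.0, 161.0, 161.0, 159.0, 159.0, 160.0]
```

```bash
python3 - <<'E'
from h import *
v=np.load("w2p.npy");c=cam("wrist",{"tool_pos":v[:3],"eef_rot":v[3:]})
a=np.radians(-75.9);d=np.array([np.cos(a),np.sin(a)]);n=np.array([-d[1],d[0]])
m=(np.array([.4817,-.0838])+[.5533,-.0658])/2
f=onz(c,(280,142.7),.078,True)[:2];O=m+d*((f-m)@d);print("gearbox",O.round(4),"m",m, "n",n)
C=onz(c,(281,142.7),.078,True);print(C)
# checks: cross-project into scene/top
for nm in("scene","top"):
    k=cam(nm)
    for X,Y,Z in((0,35,.078),(0,-35,.078),(0,0,.052)):
        p=O+d*X/1e3+n*Y/1e3;print(nm,(X,Y,Z),proj(k,[*p,Z]).round(1))
S=cv2.imread("pics/scene0.png")[230:360,130:260];T=cv2.imread("pics/top0.png")[160:240,350:475]
k1=cv2.resize(S,None,fx=4,fy=4,interpolation=cv2.INTER_CUBIC);k2=cv2.resize(T,(280*800//800,180))
for X,Y,Z in((0,35,.078),(0,-35,.078),(0,0,.052)):
    p=O+d*X/1e3+n*Y/1e3;u=(proj(cam("scene"),[*p,Z])-[130,230])*4+2;cv2.circle(k1,tuple(int(q) for q in u),4,(0,255,0),1)
cv2.imwrite("pics/c2.png",k1)
E
```

```text
gearbox [ 0.5108 -0.0483] m [ 0.5175 -0.0748] n [0.96987202 0.24361501]
[ 0.51209822 -0.04795659  0.078     ]
scene (0, 35, 0.078) [225.9 274.1]
scene (0, -35, 0.078) [204.6 262. ]
scene (0, 0, 0.052) [216.2 274.5]
top (0, 35, 0.078) [371.6 189.3]
top (0, -35, 0.078) [380.2 216. ]
top (0, 0, 0.052) [373.7 204.7]
```

View pics/c2.png

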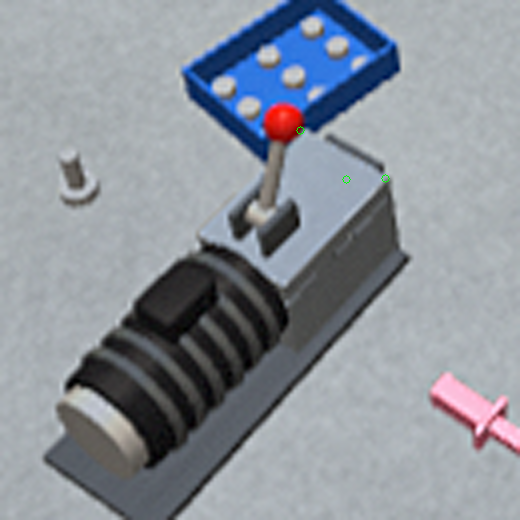

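The overlay agrees: the reprojected near corner at (386,178) lies within 1 px of the housing's corner, so the gearbox pose stands. Now back off and go down in front of the socket.

```bash
cat >> h.py <<'E'
O=np.array([.5108,-.0483]);a_=np.radians(-75.9);D=np.array([np.cos(a_),np.sin(a_)]);N=np.array([-D[1],D[0]])
def gb(s):
    p=np.array(s["tool_pos"])[:2]-O;return np.round([p@D*1e3,p@N*1e3,s["tool_pos"][2]*1e3],1),np.round(R.from_quat(s["eef_rot"]).as_matrix()[:,0],4)
def W(x,y,z):return [*(O+D*x+N*y),z]
E
python3 -c "
from h import *
print(gb(r.get_state()),W(-.162,0,.1));go(W(-.162,0,.25),104.1)"
```

```text
(array([ 39.8,   3.2, 249.7]), array([-0.2448,  0.9696,  0.0013])) [np.float64(0.4713343680906644), np.float64(0.108819266476129), 0.1]
xyz [0.2018, -0.0029, -0.0] rot [-0.001, -0.0013, 0.0012] n 4.83889024108287 0.01637071893443633
```

Call:
carry_out(
  plan=[
    {"rot":[0,0,0],"xyz":[0.02,0,0],"grip":255},
    {"rot":[0,0,0],"xyz":[0.05,0,0],"grip":255},
    {"rot":[0,0,0],"xyz":[0.085,-0.001,0],"grip":255},
    {"rot":[0,0,0],"xyz":[0.12,-0.002,0],"grip":255},
    {"rot":[0,0,0],"xyz":[0.155,-0.003,0],"grip":255},
    {"rot":[0,0,0],"xyz":[0.185,-0.003,0],"grip":255},
    {"rot":[0,0,0],"xyz":[0.202,-0.003,0],"grip":255},
    {"rot":[0,0,0],"xyz":[0.202,-0.003,0],"grip":255},
  ],
)

```text
clock: 5.95
tool_pos: [0.4698, 0.1145, 0.2498]
eef_rot: [0.611, 0.792, 0.001, -0.002]
contact_force: [-0.5, 0.2, -1.7]
opening: 0.243
finger_force: 29.8
```

Call:
carry_out(
  plan=[
    {"rot":[0,0,0],"xyz":[0,0,0.02],"grip":255},
    {"rot":[0,0,0],"xyz":[0,0,0.05],"grip":255},
    {"rot":[0,0,0],"xyz":[0,0,0.085],"grip":255},
    {"rot":[0,0,0],"xyz":[0,0,0.12],"grip":255},
    {"rot":[0,0,0],"xyz":[0,0,0.155],"grip":255},
    {"rot":[0,0,0],"xyz":[0,0,0.185],"grip":255},
    {"rot":[0,0,0],"xyz":[0,0,0.205],"grip":255},
    {"rot":[0,0,0],"xyz":[0,0,0.205],"grip":255},
  ],
)

```text
clock: 6.62
tool_pos: [0.4692, 0.1075, 0.0413]
eef_rot: [0.615, 0.789, -0.003, -0.002]
contact_force: [0.0, 0.5, -0.8]
opening: 0.245
finger_force: 29.8
```

```bash
python3 - <<'E'
from h import *
c,I,s=get("scene");print(gb(s),s["contact_force"]);go(W(-.162,0,.0346),104.1,s)
h,w=I.shape[:2];save("s3",cv2.resize(I[190:320,180:310],None,fx=4.5,fy=4.5,interpolation=cv2.INTER_CUBIC))
for x in(-.035,-.1,-.145):print(proj(c,W(x,0,.052+s["tool_pos"][2]-.0346))*4.5-[180*4.5,190*4.5])
E
```

```text
(array([-161.2,   -2.4,   41.3]), array([-2.440e-01,  9.698e-01,  4.000e-04])) [ 0.01850364  0.53264352 -0.79634199]
xyz [0.0007, 0.0025, 0.0067] rot [-0.0073, -0.0004, 0.0004] n 0.1726350218487799 0.058843602927740574
[200.57913634 332.83495838]
[269.58677153 262.58004006]
[314.87996482 216.46819191]
```

View pics/s3.png

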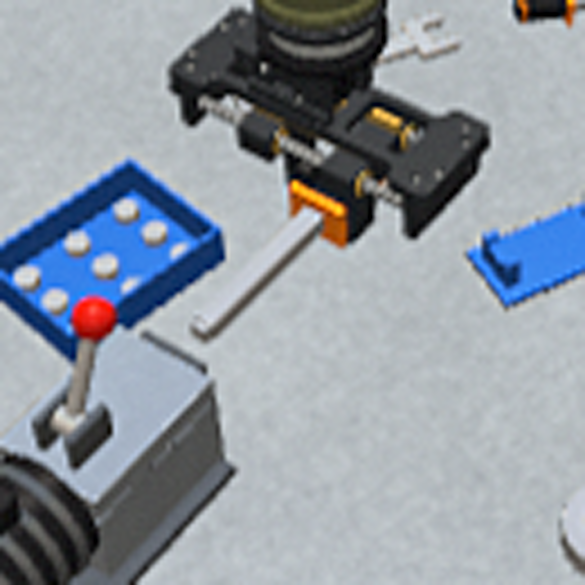

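The picture shows the bar held level at the mouth. The tip at (202,328) matches the prediction of (201,333) within 1 px of the original image. I correct the small offset and start in.

Call:
carry_out(
  plan=[
    {"rot":[-0.007,0,0],"xyz":[0.001,0.0025,0.0065],"grip":255},
    {"rot":[-0.007,0,0],"xyz":[0.001,0.0025,0.0065],"grip":255},
    {"rot":[-0.007,0,0],"xyz":[0.001,0.0025,0.0065],"grip":255},
    {"rot":[-0.007,0,0],"xyz":[0.001,0.0025,0.0065],"grip":255},
  ],
)

```text
clock: 7.0
tool_pos: [0.4738, 0.1092, 0.0393]
eef_rot: [0.615, 0.788, 0.003, 0.002]
contact_force: [0.0, 0.7, -2.7]
opening: 0.245
finger_force: 29.8
```

```bash
python3 -c "
from h import *
s=r.get_state();print(gb(s),s['contact_force']);go(W(-.162,0,.0346),104.1,s)"
```

```text
(array([-161.8,    2.5,   39.3]), array([-2.426e-01,  9.701e-01,  4.000e-04])) [ 0.01128426  0.72255352 -2.72041359]
xyz [0.0002, -0.0025, 0.0047] rot [0.0075, -0.0004, -0.001] n 0.12828890452315073 0.06031712251075459
```

Call:
carry_out(
  plan=[
    {"rot":[0.007,0,0],"xyz":[0,-0.0025,0.004],"grip":255},
    {"rot":[0.007,0,0],"xyz":[0,-0.0025,0.004],"grip":255},
    {"rot":[0.007,0,0],"xyz":[0,-0.0025,0.004],"grip":255},
    {"rot":[0.007,0,0],"xyz":[0,-0.0025,0.004],"grip":255},
    {"rot":[0.007,0,0],"xyz":[0,-0.0025,0.004],"grip":255},
    {"rot":[0.007,0,0],"xyz":[0,-0.0025,0.004],"grip":255},
  ],
)

```text
clock: 7.5
tool_pos: [0.4707, 0.1084, 0.0343]
eef_rot: [0.615, 0.788, -0.001, -0.001]
contact_force: [0.0, 0.3, -1.4]
opening: 0.242
finger_force: 29.8
```

```bash
python3 -c "
from h import *
s=r.get_state();print(gb(s),s['contact_force']);go(W(-.162,0,.0346),104.1,s)"
```

```text
(array([-161.7,   -0.7,   34.3]), array([-2.426e-01,  9.701e-01,  3.000e-04])) [ 0.01593589  0.32191027 -1.3949428 ]
xyz [0.0003, 0.0007, -0.0003] rot [-0.0015, -0.0003, -0.001] n 0.020089419727415098 0.01489858675954973
```

Call:
carry_out(
  plan=[
    {"rot":[0,0,0],"xyz":[-0.01,0,0],"grip":255},
    {"rot":[0,0,0],"xyz":[-0.02,0,0],"grip":255},
    {"rot":[0,0,0],"xyz":[-0.026,0,0],"grip":255},
    {"rot":[0,0,0],"xyz":[-0.03,0,0],"grip":255},
    {"rot":[0,0,0],"xyz":[-0.033,0,0],"grip":255},
    {"rot":[0,0,0],"xyz":[-0.036,0,0],"grip":255},
    {"rot":[0,0,0],"xyz":[-0.039,0,0],"grip":255},
    {"rot":[0,0,0],"xyz":[-0.039,0,0],"grip":255},
  ],
)

```text
clock: 8.17
tool_pos: [0.4813, 0.0704, 0.0344]
eef_rot: [0.615, 0.788, 0.0, 0.0]
contact_force: [3.1, 2.2, -1.2]
opening: 0.246
finger_force: 29.8
```

```bash
python3 -c "
from h import *
s=r.get_state();print(gb(s),s['contact_force'],s['moment'])"
```

```text
(array([-122.3,    0.3,   34.4]), array([-2.431e-01,  9.700e-01,  2.000e-04])) [ 3.14931655  2.16053857 -1.16617609] [ 0.39926566 -0.41077713  0.3021005 ]
```

Call:
carry_out(
  plan=[
    {"rot":[0,0,0],"xyz":[0,0.001,0],"grip":255},
    {"rot":[0,0,0],"xyz":[-0.002,0.001,0],"grip":255},
    {"rot":[0,0,0],"xyz":[-0.004,0.001,0],"grip":255},
    {"rot":[0,0,0],"xyz":[-0.006,0.001,0],"grip":255},
    {"rot":[0,0,0],"xyz":[-0.008,0.001,0],"grip":255},
    {"rot":[0,0,0],"xyz":[-0.008,0.001,0],"grip":255},
  ],
)

```text
clock: 8.67
tool_pos: [0.4834, 0.0626, 0.0343]
eef_rot: [0.616, 0.788, -0.0, -0.0]
contact_force: [2.7, 0.2, -1.5]
opening: 0.245
finger_force: 29.8
```

```bash
cat > st.py <<'E'
from h import *
s=r.get_state();f=np.array(s['contact_force']);m=np.array(s['moment'])
print(gb(s),"F axial,lat,z",round(f[:2]@D,2),round(f[:2]@N,2),round(f[2],2),"M ax,lat,z",round(m[:2]@D,2),round(m[:2]@N,2),round(m[2],2))
E
python3 st.py
```

```text
(array([-114.2,    0.5,   34.3]), array([-0.2423,  0.9702,  0.    ])) F axial,lat,z 0.48 2.64 -1.47 M ax,lat,z 0.44 0.07 0.32
```

Call:
carry_out(
  plan=[
    {"rot":[0,0,0],"xyz":[-0.002,0.001,0],"grip":255},
    {"rot":[0,0,0],"xyz":[-0.005,0.001,0],"grip":255},
    {"rot":[0,0,0],"xyz":[-0.008,0.001,0],"grip":255},
    {"rot":[0,0,0],"xyz":[-0.011,0.001,0],"grip":255},
    {"rot":[0,0,0],"xyz":[-0.014,0.001,0],"grip":255},
    {"rot":[0,0,0],"xyz":[-0.017,0.001,0],"grip":255},
    {"rot":[0,0,0],"xyz":[-0.02,0.001,0],"grip":255},
    {"rot":[0,0,0],"xyz":[-0.02,0.001,0],"grip":255},
  ],
)

```text
clock: 9.33
tool_pos: [0.489, 0.0426, 0.0342]
eef_rot: [0.616, 0.788, -0.001, -0.0]
contact_force: [2.3, -0.5, -1.2]
opening: 0.244
finger_force: 29.8
```

```bash
python3 st.py
```

```text
(array([-93.5,   1.1,  34.2]), array([-2.412e-01,  9.705e-01, -5.000e-04])) F axial,lat,z 1.08 2.14 -1.2 M ax,lat,z 0.29 -0.17 0.17
```

Call:
carry_out(
  plan=[
    {"rot":[0,0,0],"xyz":[-0.002,0.0005,0],"grip":255},
    {"rot":[0,0,0],"xyz":[-0.004,0.0005,0],"grip":255},
    {"rot":[0,0,0],"xyz":[-0.006,0.0005,0],"grip":255},
    {"rot":[0,0,0],"xyz":[-0.007,0.0005,0],"grip":255},
    {"rot":[0,0,0],"xyz":[-0.007,0.0005,0],"grip":255},
  ],
  squeeze=12,
)

```text
clock: 9.75
tool_pos: [0.4908, 0.0365, 0.0342]
eef_rot: [0.616, 0.788, -0.001, -0.001]
contact_force: [-0.2, 0.6, -1.3]
opening: 0.249
finger_force: 12.0
```

Call:
carry_out(
  plan=[
    {"rot":[0,0,0],"xyz":[-0.001,0,0],"grip":255},
    {"rot":[0,0,0],"xyz":[-0.002,0,0],"grip":255},
    {"rot":[0,0,0],"xyz":[-0.003,0,0],"grip":255},
  ],
)

```text
clock: 10.0
tool_pos: [0.4915, 0.0343, 0.0342]
eef_rot: [0.615, 0.788, -0.001, -0.001]
contact_force: [-0.3, 0.4, -0.0]
opening: 0.246
finger_force: 12.0
```

```bash
python3 st.py
```

```text
(array([-84.9,   1.4,  34.2]), array([-2.427e-01,  9.701e-01,  6.000e-04])) F axial,lat,z -0.42 -0.16 -0.02 M ax,lat,z -0.17 0.11 -0.04
```

Call:
carry_out(
  plan=[
    {"rot":[0,0,0],"xyz":[-0.001,0,0],"grip":255},
    {"rot":[0,0,0],"xyz":[-0.002,0,0],"grip":255},
    {"rot":[0,0,0],"xyz":[-0.003,0,0],"grip":255},
  ],
)

```text
clock: 10.25
tool_pos: [0.4923, 0.0313, 0.0342]
eef_rot: [0.615, 0.788, -0.001, -0.001]
contact_force: [-1.0, 1.0, -1.1]
opening: 0.247
finger_force: 12.0
```

Call:
carry_out(
  plan=[
    {"rot":[0,0,0],"xyz":[-0.001,0,0],"grip":255},
    {"rot":[0,0,0],"xyz":[-0.002,0,0],"grip":255},
    {"rot":[0,0,0],"xyz":[-0.003,0,0],"grip":255},
  ],
)

```text
clock: 10.5
tool_pos: [0.4931, 0.0284, 0.0342]
eef_rot: [0.615, 0.788, -0.001, -0.001]
contact_force: [-1.6, 1.1, -1.0]
opening: 0.249
finger_force: 12.0
```

Call:
carry_out(
  plan=[
    {"rot":[0,0,0],"xyz":[-0.001,-0.0004,0],"grip":255},
    {"rot":[0,0,0],"xyz":[-0.002,-0.0004,0],"grip":255},
    {"rot":[0,0,0],"xyz":[-0.003,-0.0004,0],"grip":255},
  ],
)

```text
clock: 10.75
tool_pos: [0.4937, 0.0253, 0.0342]
eef_rot: [0.615, 0.788, -0.0, -0.0]
contact_force: [-0.6, 0.7, -1.4]
opening: 0.247
finger_force: 12.0
```

Call:
carry_out(
  plan=[
    {"rot":[0,0,0],"xyz":[-0.001,0,0],"grip":255},
    {"rot":[0,0,0],"xyz":[-0.002,0,0],"grip":255},
    {"rot":[0,0,0],"xyz":[-0.003,0,0],"grip":255},
  ],
)

```text
clock: 11.0
tool_pos: [0.4944, 0.0224, 0.0342]
eef_rot: [0.615, 0.788, -0.0, -0.001]
contact_force: [-0.7, -0.9, 0.1]
opening: 0.249
finger_force: 12.0
```

Call:
carry_out(
  plan=[
    {"rot":[0,0,0],"xyz":[-0.001,0,0],"grip":255},
    {"rot":[0,0,0],"xyz":[-0.002,0,0],"grip":255},
    {"rot":[0,0,0],"xyz":[-0.003,0,0],"grip":255},
  ],
)

```text
clock: 11.25
tool_pos: [0.4951, 0.0195, 0.0342]
eef_rot: [0.615, 0.788, -0.0, -0.001]
contact_force: [-0.3, -0.3, -0.5]
opening: 0.247
finger_force: 12.0
```

Call:
carry_out(
  plan=[
    {"rot":[0,0,0],"xyz":[-0.001,0,0],"grip":255},
    {"rot":[0,0,0],"xyz":[-0.002,0,0],"grip":255},
    {"rot":[0,0,0],"xyz":[-0.003,0,0],"grip":255},
  ],
)

```text
clock: 11.5
tool_pos: [0.495, 0.0192, 0.0341]
eef_rot: [0.614, 0.789, 0.0, -0.002]
contact_force: [-2.2, 8.7, -0.7]
opening: 0.251
finger_force: 12.0
```

Call:
carry_out(
  plan=[
    {"rot":[0,0,0],"xyz":[-0.003,0,0],"grip":255},
    {"rot":[0,0,0],"xyz":[-0.003,0,0],"grip":255},
    {"rot":[0,0,0],"xyz":[-0.003,0,0],"grip":255},
  ],
)

```text
clock: 11.75
tool_pos: [0.495, 0.0189, 0.0339]
eef_rot: [0.613, 0.79, 0.001, -0.004]
contact_force: [-3.6, 11.1, -1.7]
opening: 0.248
finger_force: 12.0
```

```bash
python3 st.py
```

```text
(array([-69. ,   1. ,  33.9]), array([-0.2479,  0.9688,  0.0067])) F axial,lat,z -11.66 -0.77 -1.74 M ax,lat,z -0.18 2.37 -0.04
```

Call:
carry_out(
  plan=[
    {"rot":[0,0,0],"xyz":[-0.001,0,0],"grip":255},
    {"rot":[0,0,0],"xyz":[-0.002,0,0],"grip":255},
    {"rot":[0,0,0],"xyz":[-0.003,0,0],"grip":255},
    {"rot":[0,0,0],"xyz":[-0.003,0,0],"grip":255},
  ],
)

```text
clock: 12.08
tool_pos: [0.4948, 0.0186, 0.0338]
eef_rot: [0.612, 0.791, 0.002, -0.005]
contact_force: [-4.9, 17.5, -1.1]
opening: 0.245
finger_force: 12.7
```

```bash
python3 st.py
```

```text
(array([-68.8,   0.8,  33.8]), array([-0.2506,  0.968 ,  0.01  ])) F axial,lat,z -18.21 -0.48 -1.07 M ax,lat,z -0.15 3.55 -0.09
```

Call:
carry_out(
  plan=[
    {"rot":[0,0,0],"xyz":[0.003,0,0],"grip":255},
    {"rot":[0,0,0],"xyz":[0.006,0,0],"grip":255},
    {"rot":[0,0,0],"xyz":[0.006,0,0],"grip":255},
    {"rot":[0,0,0],"xyz":[0.006,0,0],"grip":255},
  ],
)

```text
clock: 12.42
tool_pos: [0.4953, 0.0188, 0.0341]
eef_rot: [0.614, 0.789, 0.0, -0.002]
contact_force: [-1.8, 6.6, -2.2]
opening: 0.248
finger_force: 12.0
```

```bash
python3 st.py
```

```text
(array([-68.9,   1.3,  34.1]), array([-0.245 ,  0.9695,  0.0027])) F axial,lat,z -6.88 -0.16 -2.24 M ax,lat,z -0.08 1.5 -0.08
```

Call:
carry_out(
  plan=[
    {"rot":[0,0,0],"xyz":[0,0,0],"grip":60},
    {"rot":[0,0,0],"xyz":[0,0,0],"grip":60},
    {"rot":[0,0,0],"xyz":[0,0,0],"grip":60},
    {"rot":[0,0,0],"xyz":[0,0,0],"grip":60},
    {"rot":[0,0,0],"xyz":[0,0,0],"grip":60},
    {"rot":[0,0,0],"xyz":[0.002,0,0],"grip":60},
    {"rot":[0,0,0],"xyz":[0.004,0,0],"grip":60},
    {"rot":[0,0,0],"xyz":[0.004,0,0],"grip":60},
  ],
)

```text
clock: 13.08
tool_pos: [0.4943, 0.0202, 0.0342]
eef_rot: [0.616, 0.788, -0.001, -0.001]
contact_force: [-0.2, 0.3, 0.4]
opening: 0.765
finger_force: 0.0
```

```bash
python3 st.py
```

```text
(array([-70.4,   0.7,  34.2]), array([-2.422e-01,  9.702e-01, -2.000e-04])) F axial,lat,z -0.34 -0.1 0.42 M ax,lat,z -0.09 -0.09 0.01
```

Released with no forces left. Lift straight up clear of the lever, then look.

Call:
carry_out(
  plan=[
    {"rot":[0,0,0],"xyz":[0,0,-0.02],"grip":60},
    {"rot":[0,0,0],"xyz":[0,0,-0.05],"grip":60},
    {"rot":[0,0,0],"xyz":[0,0,-0.085],"grip":60},
    {"rot":[0,0,0],"xyz":[0,0,-0.12],"grip":255},
    {"rot":[0,0,0],"xyz":[0,0,-0.15],"grip":255},
    {"rot":[0,0,0],"xyz":[0,0,-0.165],"grip":255},
    {"rot":[0,0,0],"xyz":[0,0,-0.165],"grip":255},
    {"rot":[0,0,0],"xyz":[0,0,-0.165],"grip":255},
  ],
)

```text
clock: 13.75
tool_pos: [0.4951, 0.0202, 0.1997]
eef_rot: [0.616, 0.788, -0.0, -0.0]
contact_force: [0.1, -0.4, -0.6]
opening: 0.408
finger_force: 0.0
```

```bash
python3 - <<'E'
from h import *
c,I,s=get("scene");print(gb(s));np.save("s4.npy",I)
save("s4",cv2.resize(I[190:320,150:310],None,fx=4,fy=4,interpolation=cv2.INTER_CUBIC))
K=[]
for n in("scene","top"):
    c,I,_=get(n)
    for b in blobs(I,(0,180,90),(6,255,255),15)[1]:
        print(n,b)
        if (n=="scene" and 185<b[1][0]<225) or (n=="top" and 385<b[1][0]<420):K.append(ray(c,b[1]))
if len(K)==2:
    (o1,d1),(o2,d2)=K;A=np.c_[d1,-d2];t=np.linalg.lstsq(A,o2-o1,rcond=None)[0];p,q=o1+d1*t[0],o2+d2*t[1];m=(p+q)/2
    print("knob",m,"gap",np.linalg.norm(p-q),"gb",(m[:2]-O)@D,(m[:2]-O)@N)
c=cam("scene")
for x in(-.054,-.068,-.1):print(((proj(c,W(x,0,.052+(.016 if x>-.06 else .0)))-[150,190])*4).round())
E
```

```text
(array([-70.3,   1.5, 199.7]), array([-2.421e-01,  9.703e-01, -3.000e-04]))
scene (np.int32(190), [363.8, 199.5], [353, 189, 23, 23])
scene (np.int32(59), [200.5, 260.4], [197, 257, 8, 8])
scene (np.int32(126), [367.4, 270.8], [361, 265, 14, 12])
top (np.int32(77), [255.2, 117.6], [250, 112, 11, 11])
top (np.int32(274), [167.7, 197.4], [160, 180, 16, 35])
top (np.int32(18), [399.4, 193.2], [397, 191, 6, 5])
knob [ 0.51802172 -0.08816856  0.14559577] gap 0.0011251783227782452 gb 0.04042672381774312 -0.0027084397472428657
[315. 268.]
[331. 270.]
[360. 240.]
```

View pics/s4.png

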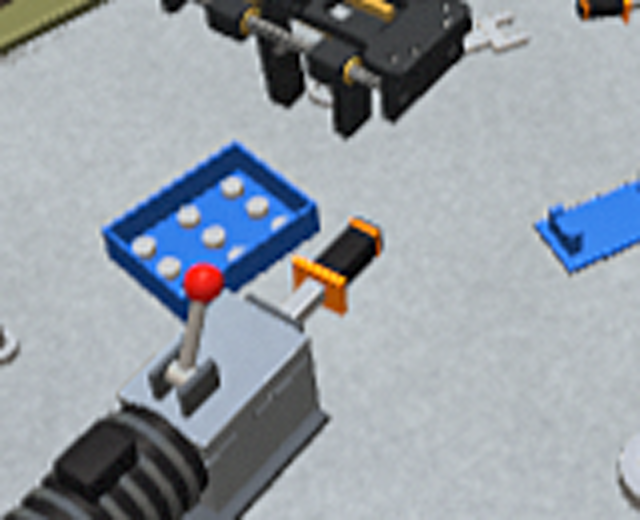

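The bar is home: the handle and guard stand straight out of the socket, with the guard at crop (320,283). The knob is at crop (203,283), which gives gearbox x about 42 mm and z about 0.147, so the lever is still open. Next I shut the fingers, go in behind the knob and push it over.

Call:
carry_out(
  plan=[
    {"rot":[0,0,0],"xyz":[-0.02,-0.001,0],"grip":255},
    {"rot":[0,0,0],"xyz":[-0.045,-0.001,0],"grip":255},
    {"rot":[0,0,0],"xyz":[-0.064,-0.001,0],"grip":255},
    {"rot":[0,0,0],"xyz":[-0.064,-0.001,0.01],"grip":255},
    {"rot":[0,0,0],"xyz":[-0.064,-0.001,0.03],"grip":255},
    {"rot":[0,0,0],"xyz":[-0.064,-0.001,0.05],"grip":255},
    {"rot":[0,0,0],"xyz":[-0.064,-0.001,0.06],"grip":255},
    {"rot":[0,0,0],"xyz":[-0.064,-0.001,0.06],"grip":255},
  ],
)

```text
clock: 14.57
tool_pos: [0.5073, -0.0417, 0.1363]
eef_rot: [0.615, 0.788, -0.003, -0.003]
contact_force: [0.1, 0.7, -0.4]
opening: 0.005
finger_force: 0.0
```

```bash
python3 st.py
```

```text
(array([ -7.3,  -1.8, 136.3]), array([-0.2428,  0.9701,  0.002 ])) F axial,lat,z -0.62 0.3 -0.44 M ax,lat,z -0.07 -0.09 0.02
```

Call:
carry_out(
  plan=[
    {"rot":[0,0,0],"xyz":[-0.012,0.001,0],"grip":255},
    {"rot":[0,0,0],"xyz":[-0.022,0.001,0],"grip":255},
    {"rot":[0,0,0],"xyz":[-0.032,0.001,0],"grip":255},
    {"rot":[0,0,0],"xyz":[-0.042,0.001,0],"grip":255},
    {"rot":[0,0,0],"xyz":[-0.052,0.001,0],"grip":255},
    {"rot":[0,0,0],"xyz":[-0.062,0.001,0],"grip":255},
    {"rot":[0,0,0],"xyz":[-0.072,0.001,0],"grip":255},
    {"rot":[0,0,0],"xyz":[-0.08,0.001,0],"grip":255},
  ],
)

```text
clock: 15.23
tool_pos: [0.5303, -0.1208, 0.1392]
eef_rot: [0.616, 0.788, -0.001, -0.0]
contact_force: [0.6, 2.5, -2.1]
opening: 0.006
finger_force: 1.3
```

```bash
python3 st.py
```

```text
(array([ 75. ,   1.3, 139.2]), array([-2.416e-01,  9.704e-01, -3.000e-04])) F axial,lat,z -2.28 1.24 -2.06 M ax,lat,z 0.1 0.46 0.01
```

Pushing at about 2 N as expected. Continue to the end stop.

Call:
carry_out(
  plan=[
    {"rot":[0,0,0],"xyz":[-0.004,0,0],"grip":255},
    {"rot":[0,0,0],"xyz":[-0.008,0,0],"grip":255},
    {"rot":[0,0,0],"xyz":[-0.012,0,0],"grip":255},
    {"rot":[0,0,0],"xyz":[-0.015,0,0],"grip":255},
    {"rot":[0,0,0],"xyz":[-0.015,0,0],"grip":255},
  ],
)

```text
clock: 15.65
tool_pos: [0.5318, -0.1292, 0.1386]
eef_rot: [0.614, 0.789, 0.0, -0.004]
contact_force: [-1.8, 9.9, 0.7]
opening: 0.013
finger_force: 5.3
```

```bash
python3 st.py
```

```text
(array([ 83.5,   0.6, 138.6]), array([-0.2459,  0.9693,  0.0071])) F axial,lat,z -10.02 0.66 0.69 M ax,lat,z -0.13 2.11 0.0
```

The lever is against its end stop: stalled at x = 83.5 mm with 10 N. Back off, rise and check.

Call:
carry_out(
  plan=[
    {"rot":[0,0,0],"xyz":[0.01,0,0],"grip":255},
    {"rot":[0,0,0],"xyz":[0.035,0,0],"grip":255},
    {"rot":[0,0,0],"xyz":[0.06,0,-0.02],"grip":255},
    {"rot":[0,0,0],"xyz":[0.09,0,-0.05],"grip":255},
    {"rot":[0,0,0],"xyz":[0.12,0,-0.085],"grip":255},
    {"rot":[0,0,0],"xyz":[0.15,0,-0.11],"grip":255},
    {"rot":[0,0,0],"xyz":[0.18,0,-0.13],"grip":255},
    {"rot":[0,0,0],"xyz":[0.18,0,-0.13],"grip":255},
  ],
)

```text
clock: 16.32
tool_pos: [0.4914, 0.0481, 0.2735]
eef_rot: [0.612, 0.791, 0.004, 0.001]
contact_force: [0.9, -0.2, 0.5]
opening: 0.008
finger_force: 0.0
```

```bash
python3 - <<'E'
from h import *
import st
c,I,s=get("scene");S0=np.load("s4.npy")
for b in blobs(I,(0,180,90),(6,255,255),15)[1]:print(b)
for X,Z in((75-31,150),(75,158),(75+65*np.sin(.4),93+65*np.cos(.4)),(75+31,150)):print(X,proj(c,W(X/1e3,0,Z/1e3)))
for n,J in(("before",S0),("after",I)):print(n,[b[:2] for b in blobs(J,(8,150,130),(22,255,255),8)[1]])
save("s5",cv2.resize(I[190:320,150:310],None,fx=4,fy=4,interpolation=cv2.INTER_CUBIC))
E
```

```text
(array([-98.3,   4.6, 273.5]), array([-0.2517,  0.9678,  0.0029])) F axial,lat,z 0.43 0.84 0.48 M ax,lat,z 0.0 -0.03 0.04
(np.int32(190), [363.8, 199.5], [353, 189, 23, 23])
(np.int32(126), [367.4, 270.8], [361, 265, 14, 12])
(np.int32(72), [183.2, 277.6], [179, 273, 10, 10])
44 [199.88330218 260.65993434]
75 [190.50852234 267.01232458]
100.31219225006228 [183.31830394 275.63825973]
106 [181.79737422 278.07155354]
before [(np.int32(24), [242.7, 190.0]), (np.int32(8), [306.4, 191.6]), (np.int32(16), [241.0, 246.5]), (np.int32(80), [230.4, 260.4])]
after [(np.int32(9), [245.6, 156.7]), (np.int32(8), [306.4, 191.6]), (np.int32(16), [241.0, 246.5]), (np.int32(78), [230.4, 260.4])]
```

View pics/s5.png

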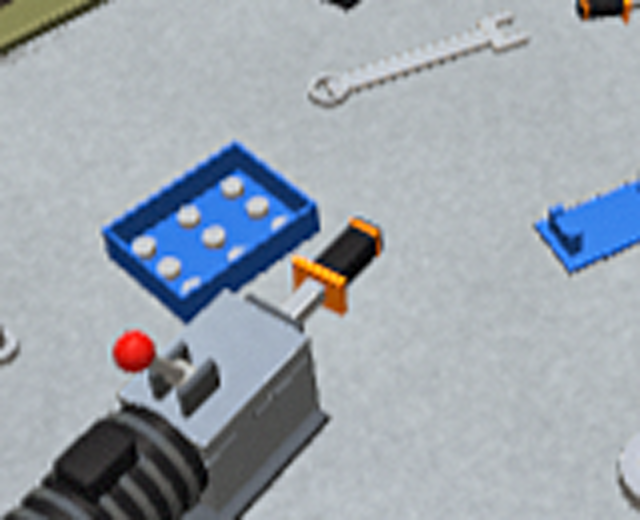

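The picture shows the lever over: the knob at scene (183.2,277.6) against a predicted (181.8,278.1) at the end stop. The bar's guard is unmoved at (230.4,260.4), and the arm is clear.

```bash
python3 -c "
from plant import r
print(r.finish_job())"
```

```text
the job is handed in; nothing more can be done
None
```

I handed the job in at about 16 s with the bar against the hidden stop (about 58 mm deep, peak push about 18 N), the clamp lever pushed to its end stop and the arm clear; the interface gave no verdict.

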